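# Lock the sprung lid of a cell contact box

### The arm

A 6-joint arm with a two-finger parallel gripper is mounted at the origin on a cart in front of the work surface, level with it; the furniture and walls round the work are solid. World frame = base frame: x ahead of the robot, y to its left, z up, the work surface at z = 0. Lengths are in m, angles in rad, forces in N, time in s.
With the tool pointing down it reaches from about 0.425 to 0.95 m from the base axis. Payload 3.5 kg.
Tool frame: the origin (TCP) lies at the very end of the fingers, on their centre line; the grasp point (between the pads) lies 19 mm behind it; y points along the fingers, z is the direction in which the jaws open and shut, and the axes are right-handed (so a half turn about y gives the same grasp; the last joint's range is limited). The gripper opens to 85 mm and grips with 20 to 120 N. Pads are 22 mm wide; open, the fingers measure 114 mm over their backs; the gripper's body (76 mm by 85 mm) begins 54 mm behind the grasp point. The pads swing forward as they close: fully open they stand 13 mm farther back than shut.
Start: joints at [1.148, 0.286, 1.577, -0, 1.279, -0.15], TCP at [0.182, 0.65, 0.231] pointing down, gripper open.
Joint ranges: [-2.77, 2.77], [-0.9, 2.22], [0.21, 2.48], [-1.53, 4.67], [0.24, 2.81], [-2.84, 2.84]. Speed limits (rad/s): [2.79, 2.79, 3.14, 3.14, 3.14, 3.14].

### API

Orientations are given as a unit quaternion [x, y, z, w].
In Python, from plant import ctrl gives the robot as it stands. The module is installed in compiled form; this text tells all that it offers.
- The arm moves only by the tool jog_arm, never from a script. Its argument "deltas" is a list of rows, each a list of 3 entries, a list of its own where there are three numbers: the turn, a rotation vector about the tool's x, y, z in rad, then the shift along the tool's x, y, z in m, then the opening, from 0 (shut) to 1 (fully open). In form: [[[wx, wy, wz], [dx, dy, dz], gripper], ...]. A call has 1 to 10 rows; each row is the pose to reach, as a shift and turn from the pose measured when the call began, along the tool's axes at that moment; what a row does not reach only later rows make up. A row lasts 1/12 s, in which the tool goes at most 41.7 mm and 7.16 degrees, less where a joint would pass 70% of its speed; a pose out of reach is approached as far as the arm can. A call with a gripper value outside its range is refused whole. The fingers move at their own pace and stop on an object; "force" is the grip in N (left out, the last holds). Time passes only in rows, so rows that repeat a pose let the fingers close. It gives the time, the measured TCP pose, the force and the opening at its end, in the units of the state.
- ctrl.get_state(): the state, without advancing time (a new reading comes with each control period).
- ctrl.read_camera(name): name is "side" or "top" or "wrist"; returns a dict with "pixels" (384x512x3 uint8, blue, green, red), "range_z" (384x512 float32, m along the optical axis (not along the pixel's ray), 0 where there is no reading), "fx", "fy", "cx", "cy" (pixels), "T" (4x4, takes a point from camera to world coordinates); the wrist camera has in their place "mount" (4x4, takes a point from camera to tool coordinates, whose origin is the TCP and whose axes are the tool frame's). Camera axes: x right, y up, looking along -z (the intrinsics and any distortion apply to the point x, -y, -z); pixel columns grow to the right and rows downward; lengths in m; the calibration is good to about 2 mm. The wrist camera is an equidistant fisheye: a pixel r from the principal point sees the ray r / f radians off the axis. A picture is of the moment at which its call begins: read the wrist's pose just before it.
- ctrl.sign_off(): hands the job in, once; it reports no verdict.
The state is a dict: "time": time; "qpos": joint angles; "dq": joint speeds; "joint_efforts": joint torques, N m; "eef_pos": TCP position; "tcp_rot": TCP orientation; "contact_force": force on the tool from outside, world axes, zero at the start; "wrist_torque": the same for the moment, N m; "opening": opening from 0.0 (shut) to 1.0 (fully open).
Only numpy, scipy, OpenCV 4.12 (cv2) and the standard library are available. Lean on these libraries where they do the work, as an engineer would, in place of code of your own. Each camera call takes 0.05 s, during which the arm holds its last target.

### The job

Shut and lock the lid of the grey contact box, so that its sprung pins stay pressed on the cell inside: push the lid down with the fingertips, then at each of the two black quarter-turn fasteners set the fingertips in the slot, press the lid down flush and turn clockwise to the stop. Both must end locked, with the lid staying flush by itself. Only push and turn: do not raise the lid or pinch it by its rim, and leave the other things on the bench where they are.

Things in the scene. Friction and masses are not known exactly. Their poses are not given: they have to be found in the camera images.
- test_box: Grey metal box, 210 mm deep (its x), 300 mm wide (its y), rim 75 mm high, fixed to the bench. Origin: centre of its underside, on the bench; x points from its front to the hinge side (away from the robot at yaw 0), y to its left, z up. The lid's hinge axis runs along y at x = +102 mm, z = 78 mm.
- lid (a joint): Lid angle in rad: 0 flush, grows as the front edge rises; starts at 0.35 to 0.6. A stiff hinge holds it where it is left. From about 0.15 down, two spring pins under it push back: it takes about 12 N on the rail to hold it flush (0 is a hard stop), and let go unlocked it springs up to about 0.06 (10 mm at the fasteners). With a fastener locked it rests at about 0.01. Its clear window lies behind the aluminium front rail.
- lid_press (a point): Point on the top face of the lid's front rail, midway between the fasteners, 185 mm from the hinge axis along the lid and 14 mm above the lid's underside (the underside lies in the plane of the hinge axis; the rail is 14 mm thick, its front edge is at 210 mm). A good place to push the lid down.
- slot_left (a point): Centre of the mouth of the slot in the left fastener (seen from the robot at box yaw 0). The fastener is a black disc, 68 mm across, flush in the lid's aluminium front rail; its axis is square to the lid, 165 mm from the lid's hinge axis and 93 mm left of the middle. The slot runs right across it through the centre: 26 mm wide, 62 mm long, 14 mm deep, flat floor, straight walls; a white line runs along each side of it.
- slot_right (a point): Centre of the mouth of the slot in the right fastener (seen from the robot at box yaw 0). The fastener is a black disc, 68 mm across, flush in the lid's aluminium front rail; its axis is square to the lid, 165 mm from the lid's hinge axis and 93 mm right of the middle. The slot runs right across it through the centre: 26 mm wide, 62 mm long, 14 mm deep, flat floor, straight walls; a white line runs along each side of it.
- cam_left (a joint): Turn of the left fastener in rad. 0: unlocked, slot straight front to back on the box (along the box's x, toward the red marks). It turns clockwise seen from above, to a hard stop at 1.571: locked, slot along the lid's front edge (toward the green marks). Starts at 0 to 0.3, stays where it is left (friction 0.06 N m). Its pawl must pass under a keeper bar: with the lid not pressed to within about 2 mm of flush it jams at about 0.7. Once locked it holds the lid down.
- cam_right (a joint): Turn of the right fastener in rad. 0: unlocked, slot straight front to back on the box (along the box's x, toward the red marks). It turns clockwise seen from above, to a hard stop at 1.571: locked, slot along the lid's front edge (toward the green marks). Starts at 0 to 0.3, stays where it is left (friction 0.06 N m). Its pawl must pass under a keeper bar: with the lid not pressed to within about 2 mm of flush it jams at about 0.7. Once locked it holds the lid down.
- lid_seal: Black foam seal strip, 3 mm, on the underside of the lid along its front and side edges, 3 to 11 mm in from the edge; fingers that pinch the rim touch it. Origin on the middle of the hinge axis.
- clip_a: Bystander, leave alone: black binder clip with wire loops, 36 x 32 x 56 mm, standing left of the box. Origin: centre of its underside.
- spare_probe: Bystander, leave alone: spare probe head, white and black cylinder with a brass hex collar, 28 x 105 x 24 mm, lying right of the box. Origin: centre of its underside.
- std_resistor: Bystander, leave alone: black resistor block with two binding posts, 46 x 66 x 48 mm, left of the box. Origin: centre of its underside.
- marker: Bystander, leave alone: white marker pen with a blue cap, 16 x 136 x 14 mm, lying farther left. Origin: centre of its underside.
- tweezers: Bystander, leave alone: black tweezers, 10 x 124 x 12 mm, lying far right. Origin: centre of its underside.
- clip_b: Bystander, leave alone: black binder clip, 36 x 32 x 56 mm, far right. Origin: centre of its underside.

How it is judged:
On the way, in this order (a step that is already met when the one before it is completed fails the run):
1. the lid is pushed down onto its spring pins (value of joint lid below 0.08 rad), for 0.1 s.
2. one fastener is locked with the lid flush (value of joint lid below 0.02 rad and value of joint any of cam_left, cam_right above 1.3 rad), for 0.1 s.
3. both fasteners are locked with the lid flush (value of joint lid below 0.02 rad and value of joint each of cam_left, cam_right above 1.3 rad), for 0.1 s.
At the end, for the whole second after the job is handed in: The lid rests flush by itself (within 0.02 rad of shut, about 3 mm at the fasteners) and still, and both fasteners are turned to locked (past 1.3 of 1.57 rad) (all of step 3 and velocity of joint lid below 0.05 rad/s); the robot touches nothing.
It fails at once if a fastener is forced past its keeper while the lid is not pressed down (value of joint lid above 0.025 rad and value of joint any of cam_left, cam_right above 0.9 rad).
It fails at once if the lid is raised instead of pushed down (value of joint lid above 0.75 rad).
It fails at once if the lid is pinched by its rim (fingers on the seal under it) (contact force between the fingers and lid_seal above 1 N).
It fails at once if another thing on the bench is shifted by more than 2 cm or lifted (distance of any of clip_a, spare_probe, std_resistor, marker, tweezers, clip_b from where it was at the start of the episode above 0.02 m).
It also fails if it takes over 64 s, if anything falls off the work surface, if the arm or the gripper's body presses on something with over 40 N, if the wrist force passes 120 N, or if a joint passes its speed limit or range.

## Working session

There is one attempt and no reset: what is moved stays moved. The work goes in short steps, Python scripts to look and compute and a tool call to move; the robot and the scene stay as the last step left them, time stands still between calls to the robot, and variables do not carry over. Pictures are saved under pics/ and viewed, and the job is handed in when it is done.

Besides the shell and the picture viewer there is one more tool, called by a JSON object that holds its "method" and its "body", one argument or row to a line. jog_arm: Moves the arm, as the interface text tells. Its arguments: {"type":"object","properties":{"deltas":{"type":"array","items":{"type":"array"}},"force":{"type":"number"}},"required":["deltas"]}

```bash
mkdir -p pics; ls; cat > h.py <<'E'
import numpy as np,cv2
from plant import ctrl
from scipy.spatial.transform import Rotation as R
def snap(name,fn):
    s=ctrl.get_state(); c=ctrl.read_camera(name)
    cv2.imwrite('pics/'+fn+'.png',c['pixels'])
    d={k:v for k,v in c.items()}; d['pos']=s['eef_pos'];d['rot']=s['tcp_rot']
    np.save('/tmp/'+fn+'.npy',d,allow_pickle=True); return d
def load(fn): return np.load('/tmp/'+fn+'.npy',allow_pickle=True).item()
def world(d,u,v,z=None):
    r=d['range_z'][int(round(v)),int(round(u))] if z is None else z
    p=np.array([(u-d['cx'])/d['fx']*r,-(v-d['cy'])/d['fy']*r,-r,1])
    return (d['T']@p)[:3]
E
python3 - <<'E'
from h import *
s=ctrl.get_state()
for k in s: print(k,np.round(s[k],4))
for n in ('top','side','wrist'):
    d=snap(n,n+'0')
    print(n,{k:np.round(v,4) for k,v in d.items() if k not in('pixels','range_z')})
E
```

```text
pics
time 0.0
qpos [ 1.148   0.2872  1.5782  0.      1.2786 -0.15  ]
dq [-0.0007 -0.      0.0012 -0.0007 -0.0022 -0.002 ]
joint_efforts [-8.00000e-04 -4.05982e+01 -2.92628e+01 -2.00000e-04  5.80000e-03
 -0.00000e+00]
eef_pos [0.1816 0.6494 0.2299]
tcp_rot [ 0.7013 -0.0964  0.0959 -0.6997]
contact_force [-0.7065 -0.3907  0.066 ]
wrist_torque [ 0.0081 -0.0134 -0.0092]
opening 0.9998
top {'fx': np.float64(469.063), 'fy': np.float64(469.063), 'cx': np.float64(254.941), 'cy': np.float64(191.0127), 'T': array([[-0.1738,  0.8989, -0.4022, -0.3191],
       [-0.9847, -0.1558,  0.0775,  0.2043],
       [ 0.0071,  0.4096,  0.9123,  2.062 ],
       [ 0.    ,  0.    ,  0.    ,  1.    ]]), 'pos': array([0.1816, 0.6494, 0.2299]), 'rot': array([ 0.7013, -0.0964,  0.0959, -0.6997])}
side {'fx': np.float64(393.9912), 'fy': np.float64(393.9912), 'cx': np.float64(255.3354), 'cy': np.float64(196.8879), 'T': array([[-0.7952, -0.478 ,  0.3731,  1.0986],
       [ 0.6063, -0.6162,  0.5027,  0.784 ],
       [-0.0104,  0.626 ,  0.7798,  1.2596],
       [ 0.    ,  0.    ,  0.    ,  1.    ]]), 'pos': array([0.1816, 0.6495, 0.23  ]), 'rot': array([ 0.7013, -0.0964,  0.0959, -0.6998])}
wrist {'fx': np.float64(297.3186), 'fy': np.float64(297.3186), 'cx': np.float64(251.4964), 'cy': np.float64(190.683), 'mount': array([[-3.000e-04, -9.607e-01, -2.775e-01, -7.110e-02],
       [-6.000e-04,  2.775e-01, -9.607e-01, -1.426e-01],
       [ 1.000e+00, -1.000e-04, -6.000e-04,  2.000e-04],
       [ 0.000e+00,  0.000e+00,  0.000e+00,  1.000e+00]]), 'pos': array([0.1816, 0.6495, 0.23  ]), 'rot': array([ 0.7013, -0.0964,  0.0959, -0.6998])}
```

View pics/top0.png

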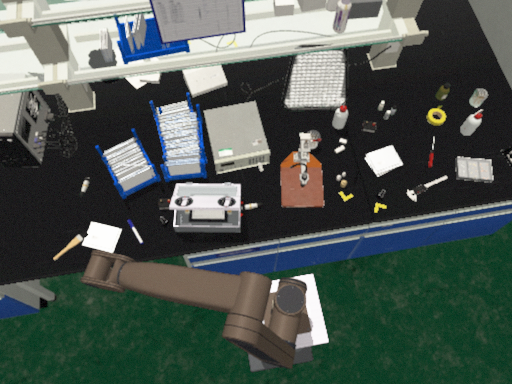

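View pics/side0.png

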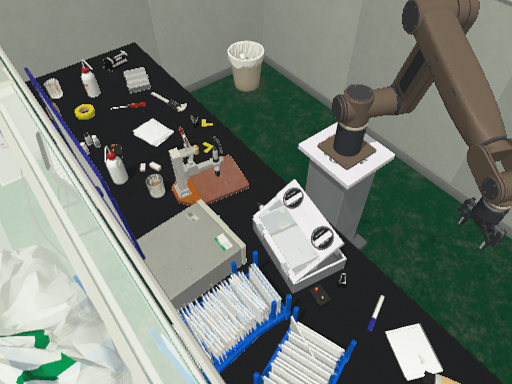

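The top view shows the box around (208,207), with the discs near (184,202) and (230,201). In the side view the discs are at (292,197) and (322,237). I'll enlarge both.

```bash
python3 - <<'E'
from h import *
t=load('top0');s=load('side0')
cv2.imwrite('pics/tc.png',cv2.resize(t['pixels'][175:240,155:255],None,fx=8,fy=8,interpolation=cv2.INTER_CUBIC))
cv2.imwrite('pics/sc.png',cv2.resize(s['pixels'][170:300,240:360],None,fx=4.6,fy=4.6,interpolation=cv2.INTER_CUBIC))
E
```

```text
(no output)
```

View pics/tc.png

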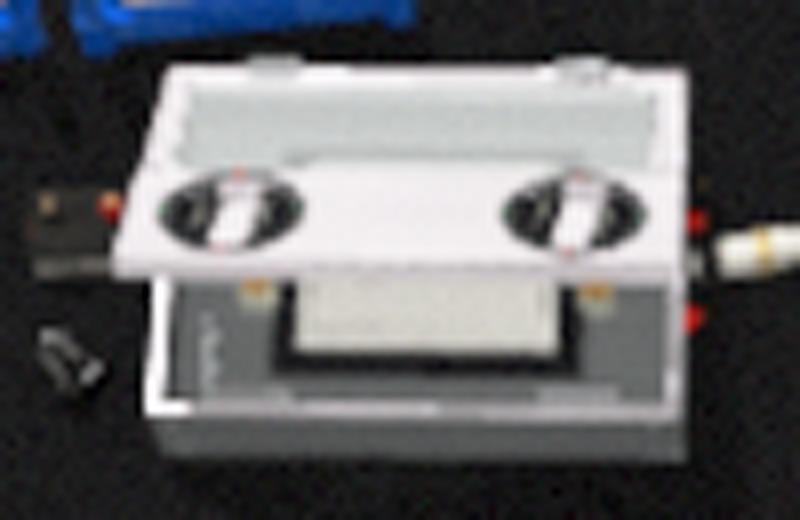

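View pics/sc.png

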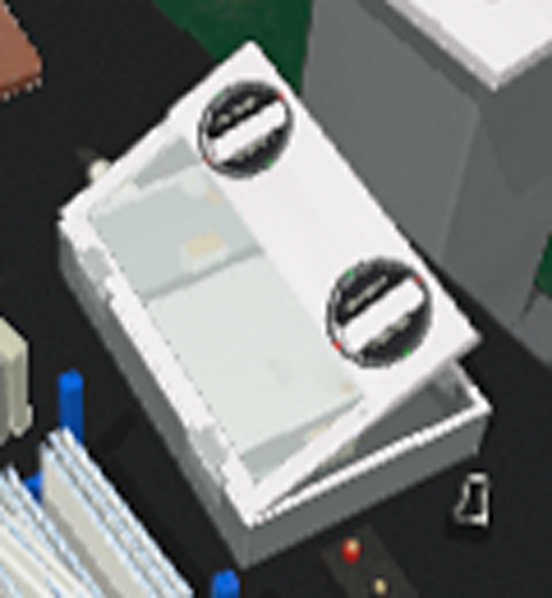

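```bash
cat >> h.py <<'E'
def lidpt(d,y,h,th): return np.array([.102-d*np.cos(th)+h*np.sin(th),y,.078+d*np.sin(th)+h*np.cos(th)])
def box2w(p,b):
    c,s=np.cos(b[2]),np.sin(b[2]); return np.array([b[0]+c*p[0]-s*p[1],b[1]+s*p[0]+c*p[1],p[2]])
def proj(d,P):
    q=np.linalg.inv(d['T'])@np.append(P,1); return np.array([d['cx']+d['fx']*q[0]/-q[2],d['cy']+d['fy']*-q[1]/-q[2]])
E
python3 - <<'E'
from h import *
from scipy.optimize import least_squares
t=load('top0');s=load('side0')
T=lambda u,v:(u/8+155-.44,v/8+175-.44); S=lambda u,v:(u/4.6+240-.4,v/4.6+170-.4)
L=lambda d,y,h:(lambda b:lidpt(d,y,h,b[3])); B=lambda *p:(lambda b:np.array(p))
obs=[(t,T(230,210),L(.165,.093,.014)),(t,T(573,214),L(.165,-.093,.014)),(t,T(147,408),B(-.105,.15,.075)),(t,T(685,412),B(-.105,-.15,.075)),
(t,T(115,272),L(.21,.15,.014)),(t,T(690,272),L(.21,-.15,.014)),
(s,S(245,130),L(.165,-.093,.014)),(s,S(379,312),L(.165,.093,.014)),(s,S(252,42),L(.21,-.15,.014)),(s,S(478,338),L(.21,.15,.014)),(s,S(490,408),B(-.105,.15,.075))]
f=lambda b:np.concatenate([proj(d,box2w(m(b),b))-p for d,p,m in obs])
r=least_squares(f,[.6,.2,0,.45],loss='soft_l1')
print(r.x); print(f(r.x).reshape(-1,2).round(1))
b=r.x
for d,p,m in obs:
    if m(b)[2]>.0: print(world(d,*p).round(3), box2w(m(b),b).round(3))
for n in ('top','side'):
  d=load(n+'0')
E
```

```text
[ 0.5265876   0.25957793 -0.17855925  0.57111028]
[[ 0.9  0.7]
 [ 0.8  0.5]
 [ 0.5  0.5]
 [ 0.1  0.4]
 [ 0.6 -1.2]
 [-1.  -0.7]
 [ 0.1  0.5]
 [ 0.2  0.7]
 [ 0.   0.4]
 [-0.2 -0.2]
 [ 0.2  0.3]]
[0.532 0.362 0.149] [0.514 0.356 0.179]
[0.497 0.176 0.15 ] [0.481 0.173 0.179]
[0.451 0.427 0.078] [0.45  0.426 0.075]
[0.424 0.128 0.004] [0.397 0.131 0.075]
[0.482 0.422 0.203] [0.487 0.419 0.203]
[0.506 0.112 0.015] [0.434 0.124 0.203]
[0.476 0.168 0.172] [0.481 0.173 0.179]
[0.506 0.349 0.167] [0.514 0.356 0.179]
[0.437 0.127 0.21 ] [0.434 0.124 0.203]
[0.483 0.417 0.195] [0.487 0.419 0.203]
[0.448 0.424 0.072] [0.45  0.426 0.075]
```

```bash
cat >> h.py <<'E'
BOX=[0.5266,0.2596,-0.1786]
def slot(side,th=0,h=.014): return box2w(lidpt(.165,.093*side,h,th),BOX)
def press(th=0): return box2w(lidpt(.185,0,.014,th),BOX)
def state():
    s=ctrl.get_state(); M=R.from_quat(s['tcp_rot']).as_matrix()
    print('t',round(float(s['time']),2),'pos',np.round(s['eef_pos'],4),'F',np.round(s['contact_force'],1),'M',np.round(s['wrist_torque'],2),'op',round(float(s['opening']),3),'zyaw',round(np.arctan2(M[1,2],M[0,2]),3),'q',np.round(s['qpos'],2),'down',M[:,1].round(3))
    return s,M
def delta(pos,yaw,tilt=0):
    # tool y down, tool z horizontal at yaw (world)
    s,M=state()
    y=np.array([0,0,-1.]); z=np.array([np.cos(yaw),np.sin(yaw),0]); x=np.cross(y,z)
    G=np.stack([x,y,z],1)
    rv=R.from_matrix(M.T@G).as_rotvec(); dp=M.T@(np.array(pos)-np.array(s['eef_pos']))
    print('rv',rv.round(3),'dp',dp.round(4),'rows>=',np.ceil(max(np.linalg.norm(rv)/.125,np.linalg.norm(dp)/.0417)))
E
python3 - <<'E'
from h import *
print(slot(1),slot(-1),press(),press(.57),slot(1,.06),slot(-1,.06))
P=press(.57);P[2]=.27
delta(P,0); delta(P,-.1786);delta(P,-.1786+np.pi)
E
```

```text
[0.48112376 0.36231276 0.092     ] [0.44808048 0.17927139 0.092     ] [0.44492025 0.27434512 0.092     ] [0.481138   0.26780696 0.18961854] [0.48224209 0.36211088 0.10186887] [0.44919881 0.17906951 0.10186887]
t 0.15 pos [0.1816 0.6496 0.2302] F [ 0.5  0.3 -0.3] M [ 0.01 -0.    0.02] op 0.998 zyaw 1.298 q [ 1.15  0.29  1.58 -0.    1.28 -0.15] down [-0.001 -0.002 -1.   ]
rv [2.000e-03 1.298e+00 1.000e-03] dp [ 0.3913 -0.0393 -0.287 ] rows>= 12.0
t 0.15 pos [0.1816 0.6496 0.2302] F [ 0.5  0.3 -0.3] M [ 0.01 -0.    0.02] op 0.998 zyaw 1.298 q [ 1.15  0.29  1.58 -0.    1.28 -0.15] down [-0.001 -0.002 -1.   ]
rv [2.000e-03 1.477e+00 1.000e-03] dp [ 0.3913 -0.0393 -0.287 ] rows>= 12.0
t 0.15 pos [0.1816 0.6496 0.2302] F [ 0.5  0.3 -0.3] M [ 0.01 -0.    0.02] op 0.998 zyaw 1.298 q [ 1.15  0.29  1.58 -0.    1.28 -0.15] down [-0.001 -0.002 -1.   ]
rv [ 1.000e-03 -1.665e+00 -2.000e-03] dp [ 0.3913 -0.0393 -0.287 ] rows>= 14.0
```

{"method": "jog_arm", "body": {
  "deltas": [
    [[0, 0, 0], [0.03, -0.04, -0.02], 0],
    [[0, -0.09, 0], [0.39, -0.04, -0.287], 0],
    [[0, -0.09, 0], [0.39, -0.04, -0.287], 0],
    [[0, -0.09, 0], [0.39, -0.04, -0.287], 0],
    [[0, -0.09, 0], [0.39, -0.04, -0.287], 0],
    [[0, -0.09, 0], [0.39, -0.04, -0.287], 0],
    [[0, -0.09, 0], [0.39, -0.04, -0.287], 0],
    [[0, -0.09, 0], [0.39, -0.04, -0.287], 0],
    [[0, -0.09, 0], [0.39, -0.04, -0.287], 0],
    [[0, -0.09, 0], [0.39, -0.04, -0.287], 0]
  ],
  "force": 40
}}

```text
time: 0.98
eef_pos: [0.4308, 0.3304, 0.269]
tcp_rot: [0.705, -0.065, 0.064, -0.704]
contact_force: [0.5, 1.1, 0.1]
opening: -0.002
```

```bash
python3 - <<'E'
from h import *
snap('wrist','w1');P=press(.57);P[2]=.25
delta(P,1.392)
E
```

```text
t 1.03 pos [0.4354 0.3252 0.2691] F [ 3.4 -3.2  0.6] M [-0.1  -0.13 -0.05] op 0.004 zyaw 1.383 q [ 0.46 -0.03  1.86 -0.01  1.32 -0.92] down [ 0.003 -0.006 -1.   ]
rv [ 0.006 -0.009  0.004] dp [ 0.0556  0.0196 -0.0477] rows>= 2.0
```

View pics/w1.png

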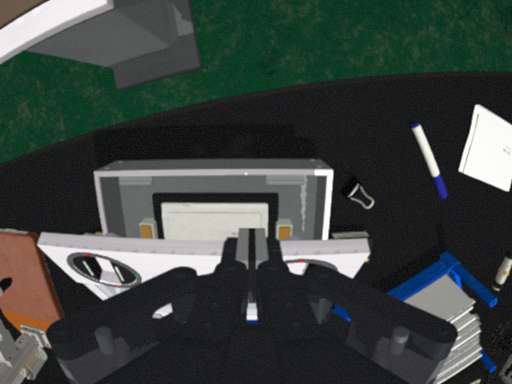

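The wrist image shows the shut fingertips at (252,245) over the open lid, with the right disc at (105,268) and the left near (310,265). That agrees with the fit.

{"method": "jog_arm", "body": {
  "deltas": [
    [[0, 0, 0], [0.03, 0.01, -0.03], 0],
    [[0, 0, 0], [0.055, 0.03, -0.047], 0],
    [[0, 0, 0], [0.055, 0.05, -0.047], 0],
    [[0, 0, 0], [0.055, 0.055, -0.047], 0],
    [[0, 0, 0], [0.055, 0.055, -0.047], 0]
  ]
}}

```text
time: 1.45
eef_pos: [0.4792, 0.2677, 0.2119]
tcp_rot: [0.707, -0.068, 0.066, -0.701]
contact_force: [-0.3, -0.0, -0.5]
opening: 0.001
```

```bash
python3 - <<'E'
from h import *
for th in (.57,.45,.3,.2,.1,.05,0): print(th,press(th).round(4));
delta(press(0),1.392)
E
```

```text
0.57 [0.4811 0.2678 0.1896]
0.45 [0.469  0.27   0.1711]
0.3 [0.4571 0.2721 0.146 ]
0.2 [0.4513 0.2732 0.1285]
0.1 [0.4472 0.2739 0.1104]
0.05 [0.4458 0.2742 0.1012]
0 [0.4449 0.2743 0.092 ]
t 1.45 pos [0.4792 0.2677 0.2119] F [-0.3 -0.  -0.5] M [-0.02 -0.02  0.03] op 0.001 zyaw 1.381 q [ 0.33  0.03  1.9  -0.01  1.21 -1.05] down [-0.003 -0.008 -1.   ]
rv [ 0.008 -0.011 -0.001] dp [-0.0348  0.12    0.001 ] rows>= 3.0
```

{"method": "jog_arm", "body": {
  "deltas": [
    [[0, 0, 0], [0, 0.018, 0], 0],
    [[0, 0, 0], [-0.005, 0.03, 0], 0],
    [[0, 0, 0], [-0.01, 0.041, 0], 0],
    [[0, 0, 0], [-0.016, 0.053, 0], 0],
    [[0, 0, 0], [-0.022, 0.066, 0], 0],
    [[0, 0, 0], [-0.026, 0.077, 0], 0],
    [[0, 0, 0], [-0.028, 0.085, 0], 0],
    [[0, 0, 0], [-0.03, 0.093, 0], 0]
  ]
}}

```text
time: 2.12
eef_pos: [0.4487, 0.273, 0.1182]
tcp_rot: [0.707, -0.068, 0.066, -0.701]
contact_force: [0.3, -0.2, 0.2]
opening: -0.005
```

```bash
python3 - <<'E'
from h import *
snap('side','s2')
delta(press(0),1.392)
E
python3 -c "
import cv2;cv2.imwrite('pics/s2c.png',cv2.resize(cv2.imread('pics/s2.png')[150:300,220:380],None,fx=4,fy=4))"
```

```text
t 2.17 pos [0.4477 0.2725 0.1166] F [-0.3  0.4 -0.8] M [ 0.02 -0.02  0.  ] op 0.001 zyaw 1.382 q [ 0.36  0.09  2.03 -0.01  1.03 -1.02] down [-0.006 -0.009 -1.   ]
rv [ 0.01  -0.01  -0.004] dp [-0.003   0.0246  0.0015] rows>= 1.0
```

View pics/s2c.png

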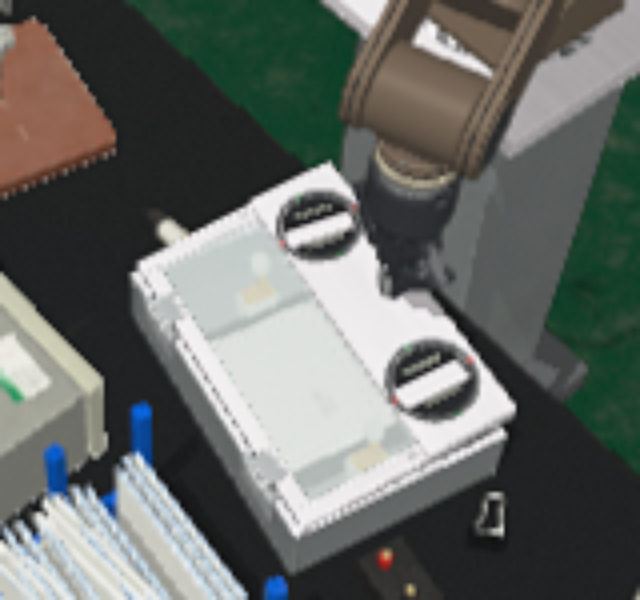

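The lid is following the fingers, which are at (400,280) in the crop, and is now down to about 0.13. I'll keep pushing.

{"method": "jog_arm", "body": {
  "deltas": [
    [[0, 0, 0], [-0.001, 0.008, 0], 0],
    [[0, 0, 0], [-0.002, 0.015, 0], 0],
    [[0, 0, 0], [-0.003, 0.02, 0], 0],
    [[0, 0, 0], [-0.003, 0.025, 0], 0],
    [[0, 0, 0], [-0.003, 0.026, 0], 0],
    [[0, 0, 0], [-0.003, 0.027, 0], 0]
  ]
}}

```text
time: 2.67
eef_pos: [0.4456, 0.2736, 0.092]
tcp_rot: [0.707, -0.068, 0.065, -0.701]
contact_force: [-6.5, -1.2, 17.6]
opening: 0.0
```

{"method": "jog_arm", "body": {
  "deltas": [
    [[0, 0, 0], [0, 0.001, 0], 0],
    [[0, 0, 0], [0, 0.001, 0], 0],
    [[0, 0, 0], [0, -0.02, 0], 0],
    [[0, 0, 0], [-0.01, -0.06, 0], 0],
    [[0, 0, 0], [-0.02, -0.1, 0], 0],
    [[0, 0, 0], [-0.02, -0.14, 0], 0.3],
    [[0, 0, 0], [-0.02, -0.16, 0], 0.3],
    [[0, 0, 0], [-0.02, -0.16, 0], 0.3]
  ]
}}

```text
time: 3.33
eef_pos: [0.4298, 0.2799, 0.2589]
tcp_rot: [0.705, -0.064, 0.069, -0.703]
contact_force: [0.8, 0.2, 0.5]
opening: 0.295
```

```bash
python3 - <<'E'
from h import *
snap('wrist','w3');snap('side','s3');snap('top','t3')
state()
t=load('t3');s=load('s3')
cv2.imwrite('pics/t3c.png',cv2.resize(t['pixels'][175:240,155:255],None,fx=8,fy=8,interpolation=cv2.INTER_CUBIC))
cv2.imwrite('pics/s3c.png',cv2.resize(s['pixels'][170:300,240:360],None,fx=4.6,fy=4.6,interpolation=cv2.INTER_CUBIC))
E
```

```text
t 3.48 pos [0.4264 0.2783 0.2509] F [-0.   0.1 -1.1] M [ 0.02 -0.02  0.04] op 0.298 zyaw 1.381 q [ 0.38 -0.09  1.95 -0.01  1.29 -1.  ] down [-0.007 -0.008 -1.   ]
```

View pics/w3.png

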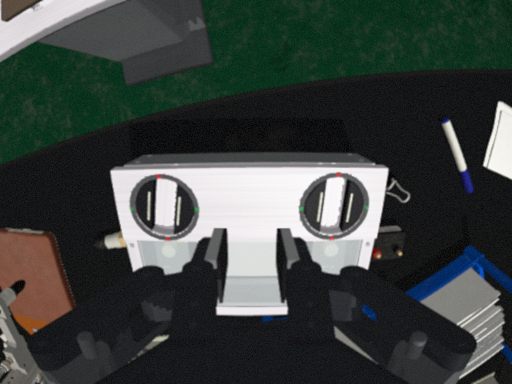

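View pics/s3c.png

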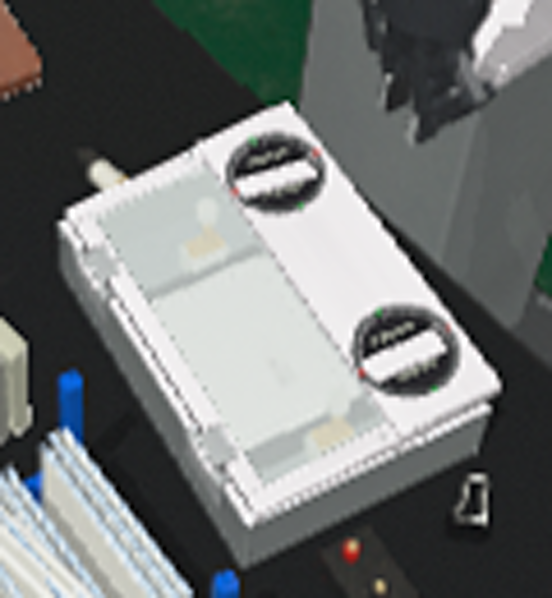

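View pics/t3c.png

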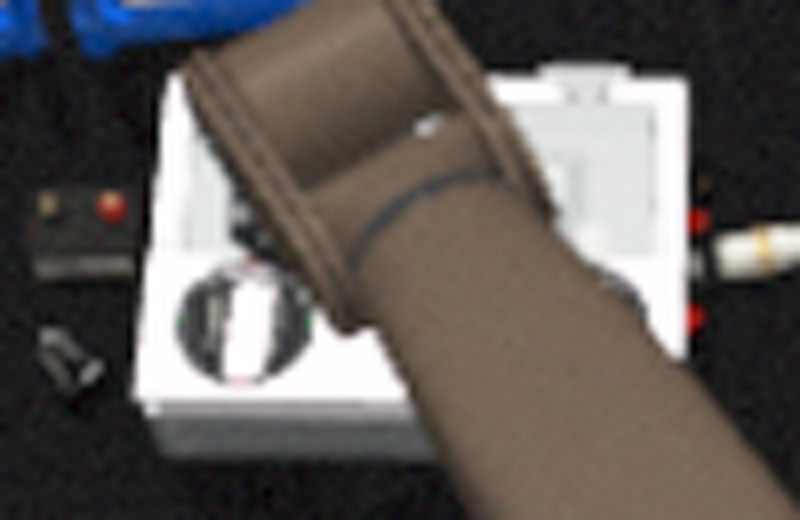

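The wrist view shows both discs, the right at (165,207) and the left at (334,206), with the lid sprung up slightly. I'll measure the disc centres and slot angles in crops.

```bash
cat >> h.py <<'E'
def wray(d,u,v):
    a,b=(u-d['cx']),(v-d['cy']); r=np.hypot(a,b); th=r/d['fx']
    k=np.sin(th)/max(r,1e-9); c=np.array([a*k,-b*k,-np.cos(th)])
    M=R.from_quat(d['rot']).as_matrix(); o=M@d['mount'][:3,3]+np.array(d['pos']); return o,M@d['mount'][:3,:3]@c
def wpt(d,u,v,z):
    o,r=wray(d,u,v); return o+r*(z-o[2])/r[2]
E
python3 - <<'E'
from h import *
w=load('w3')['pixels']
a=cv2.resize(w[160:250,120:210],None,fx=6,fy=6,interpolation=cv2.INTER_CUBIC);b=cv2.resize(w[160:250,290:380],None,fx=6,fy=6,interpolation=cv2.INTER_CUBIC)
cv2.imwrite('pics/w3R.png',a);cv2.imwrite('pics/w3L.png',b)
E
```

```text
(no output)
```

View pics/w3R.png

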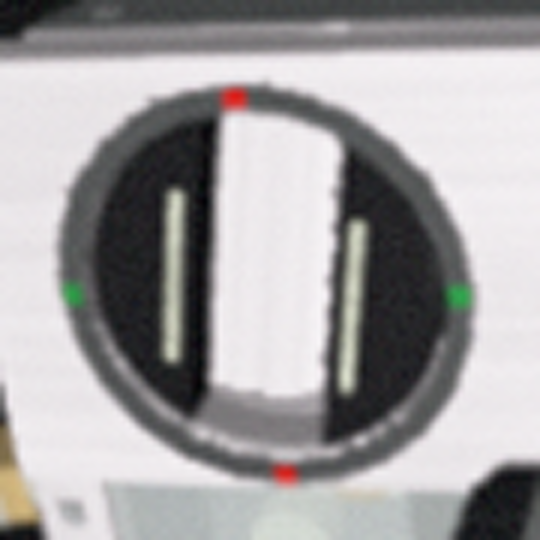

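View pics/w3L.png

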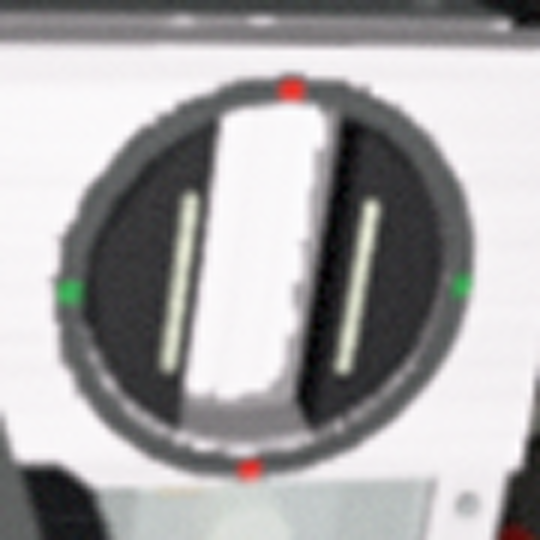

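```bash
python3 - <<'E'
from h import *
d=load('w3')
C={'R':((120,160),-1,[(235,97),(287,474),(73,294),(459,297)],[((177,188),(171,362)),((358,220),(346,392))]),
'L':((290,160),1,[(291,89),(250,469),(68,292),(461,286)],[((191,193),(168,372)),((372,200),(343,374))])}
for k,(o,sd,m,ln) in C.items():
    f=lambda p,z:wpt(d,o[0]+p[0]/6-.42,o[1]+p[1]/6-.42,z)
    z=.1015
    P=[f(p,z) for p in m]
    # tilt: front higher ~.033*.06
    print(k,'red mid',((P[0]+P[1])/2).round(4),'green mid',((P[2]+P[3])/2).round(4),'span',[np.linalg.norm(P[i]-P[i+1]).round(4) for i in(0,2)],'model',slot(sd,.06).round(4))
    a=[np.arctan2(*(f(q,z)-f(p,z))[[1,0]]) for p,q in ln]
    r=(P[1]-P[0]); g=P[2]-P[3]
    print('slot yaw',np.round(a,3),'red yaw',np.arctan2(r[1],r[0]).round(3),'green',np.arctan2(g[1],g[0]).round(3), np.mean([(f(p,z)+f(q,z))/2 for p,q in ln],0))
E
```

```text
R red mid [0.4479 0.1769 0.1015] green mid [0.4486 0.1766 0.1015] span [np.float64(0.0741), np.float64(0.0758)] model [0.4492 0.1791 0.1019]
slot yaw [-0.337 -0.338] red yaw -0.149 green -1.754 [0.44792491 0.17719804 0.1015    ]
L red mid [0.4821 0.3633 0.1015] green mid [0.4827 0.363  0.1015] span [np.float64(0.0741), np.float64(0.0761)] model [0.4822 0.3621 0.1019]
slot yaw [-0.24  -0.248] red yaw -0.204 green -1.755 [0.48213    0.36298168 0.1015    ]
```

```bash
python3 - <<'E'
from h import *
delta([.4485,.178,.15],2.805)
E
```

```text
t 3.48 pos [0.4264 0.2783 0.2509] F [-0.   0.1 -1.1] M [ 0.02 -0.02  0.04] op 0.298 zyaw 1.381 q [ 0.38 -0.09  1.95 -0.01  1.29 -1.  ] down [-0.007 -0.008 -1.   ]
rv [ 0.004 -1.424 -0.011] dp [ 0.041   0.1016 -0.0934] rows>= 12.0
```

{"method": "jog_arm", "body": {
  "deltas": [
    [[0, -0.12, 0], [0.01, 0, -0.02], 0.28],
    [[0, -0.24, 0], [0.02, 0, -0.04], 0.28],
    [[0, -0.36, 0], [0.03, 0, -0.06], 0.28],
    [[0, -0.48, 0], [0.041, 0, -0.08], 0.28],
    [[0, -0.6, 0], [0.041, 0, -0.093], 0.28],
    [[0, -0.72, 0], [0.041, 0.02, -0.093], 0.28],
    [[0, -0.84, 0], [0.041, 0.03, -0.093], 0.28],
    [[0, -0.96, 0], [0.041, 0.05, -0.093], 0.28],
    [[0, -1.08, 0], [0.041, 0.06, -0.093], 0.28],
    [[0, -1.2, 0], [0.041, 0.07, -0.093], 0.28]
  ]
}}

```text
time: 4.32
eef_pos: [0.4468, 0.1781, 0.1775]
tcp_rot: [0.619, 0.338, -0.35, -0.617]
contact_force: [0.4, 0.2, -0.5]
opening: 0.283
```

```bash
python3 - <<'E'
from h import *
delta([.4485,.178,.15],2.805)
E
```

```text
t 4.32 pos [0.4468 0.1781 0.1775] F [ 0.4  0.2 -0.5] M [-0.03  0.03  0.04] op 0.283 zyaw 2.587 q [ 0.17 -0.09  2.08 -0.01  1.16 -2.41] down [-0.013 -0.01  -1.   ]
rv [-0.008 -0.218 -0.014] dp [ 0.0013  0.0275 -0.0017] rows>= 2.0
```

{"method": "jog_arm", "body": {
  "deltas": [
    [[0, -0.11, 0], [0.001, 0.015, -0.001], 0.28],
    [[-0.005, -0.2, -0.01], [0.0013, 0.022, -0.0017], 0.28],
    [[-0.005, -0.2, -0.01], [0.0013, 0.022, -0.0017], 0.28],
    [[-0.005, -0.2, -0.01], [0.0013, 0.022, -0.0017], 0.28]
  ]
}}

```text
time: 4.65
eef_pos: [0.4471, 0.1777, 0.1531]
tcp_rot: [-0.58, -0.4, 0.406, 0.582]
contact_force: [0.2, -0.5, 1.0]
opening: 0.279
```

```bash
python3 - <<'E'
from h import *
d=snap('wrist','w4')
cv2.imwrite('pics/w4c.png',cv2.resize(d['pixels'][150:350,150:360],None,fx=3,fy=3,interpolation=cv2.INTER_CUBIC))
delta([.4485,.178,.12],2.805)
E
```

```text
t 4.7 pos [0.448  0.1779 0.1543] F [0.2 0.4 0.3] M [-0.03  0.01 -0.01] op 0.277 zyaw 2.784 q [ 0.17 -0.06  2.1  -0.    1.11 -2.62] down [-0.007 -0.003 -1.   ]
rv [-0.005 -0.021 -0.005] dp [ 0.0005  0.0343 -0.0006] rows>= 1.0
```

View pics/w4c.png

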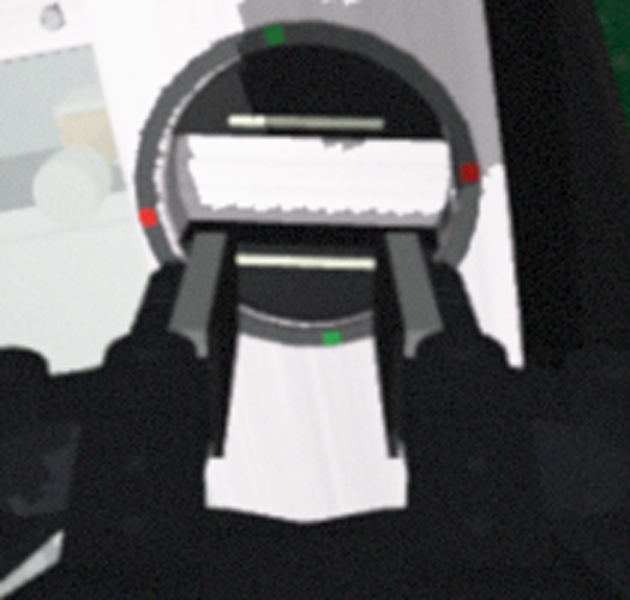

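The slot lies parallel to the jaw line in the crop, running from (190,180) to (450,180). The fingertips at (200,240) and (410,240) are centred on the disc. I'll recompute the disc centre from this second view.

```bash
python3 - <<'E'
from h import *
d=load('w4')
f=lambda p,z=.1015:wpt(d,150+p[0]/3-.33,150+p[1]/3-.33,z)
P=[f(p) for p in [(275,34),(332,338),(148,217),(470,172)]]
print((P[0]+P[1])/2,(P[2]+P[3])/2)
for p,q in [((230,120),(383,124)),((237,260),(375,264))]:
    a=f(p)-f(q);print(np.arctan2(a[1],a[0]),(f(p)+f(q))/2)
# slot walls at mouth
for p in [(310,136),(310,222)]: print(f(p))
E
```

```text
[0.44726791 0.18096852 0.1015    ] [0.44665814 0.18116901 0.1015    ]
-0.38636922362183723 [0.44074212 0.16443094 0.1015    ]
-0.3925659931345967 [0.45303135 0.19705505 0.1015    ]
[0.44117512 0.16780591 0.1015    ]
[0.44852584 0.18759412 0.1015    ]
```

```bash
python3 - <<'E'
from h import *
d=snap('wrist','w5'); state()
cv2.imwrite('pics/w5c.png',cv2.resize(d['pixels'][150:275,180:330],None,fx=5,fy=5,interpolation=cv2.INTER_CUBIC))
E
```

```text
t 4.75 pos [0.4485 0.178  0.1551] F [ 0.4 -0.7  0.3] M [ 0.01 -0.03 -0.01] op 0.274 zyaw 2.785 q [ 0.17 -0.06  2.1  -0.    1.11 -2.62] down [-0.005 -0.003 -1.   ]
```

View pics/w5c.png

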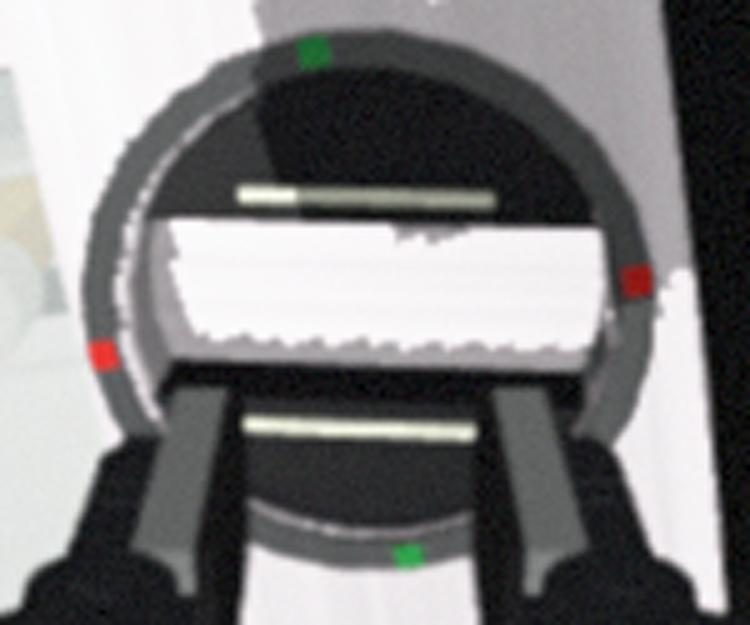

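```bash
python3 - <<'E'
from h import *
d=load('w5')
f=lambda p,z:wpt(d,180+p[0]/5-.4,150+p[1]/5-.4,z)
for z in (.1015,):
  P=[f(p,z) for p in [(315,52),(409,555),(104,355),(637,282)]]
  print((P[0]+P[1])/2,(P[2]+P[3])/2,np.linalg.norm(P[0]-P[1]),np.linalg.norm(P[2]-P[3]), np.arctan2(*(P[2]-P[3])[[1,0]]),np.arctan2(*(P[0]-P[1])[[1,0]])+np.pi/2)
for p,q in [((240,194),(495,201)),((245,424),(474,432))]:
    a=f(p,.1015)-f(q,.1015);print(np.arctan2(a[1],a[0]))
zt=d['pos'][2]
for p in [(175,390),(225,390),(497,390),(547,390)]:
  M=R.from_quat(d['rot']).as_matrix()
  for h in(0,.003): print((M.T@(f(p,zt+h)-d['pos'])).round(4))
E
```

```text
[0.44724235 0.18086622 0.1015    ] [0.44675526 0.18120043 0.1015    ] 0.07688188570927382 0.0763381414314211 -0.2140330652570441 -0.1824220820493332
-0.3868054874794447
-0.397701345777711
[-0.0089 -0.     -0.0186]
[-0.0102 -0.003  -0.0182]
[-0.0089 -0.     -0.0133]
[-0.0102 -0.003  -0.013 ]
[-0.0089  0.0001  0.0151]
[-0.0102 -0.0029  0.0148]
[-0.0088  0.0001  0.0204]
[-0.0101 -0.0028  0.02  ]
```

```bash
python3 - <<'E'
from h import *
delta([.4477,.1797,.105],2.777)
E
```

```text
t 4.75 pos [0.4485 0.178  0.1551] F [ 0.4 -0.7  0.3] M [ 0.01 -0.03 -0.01] op 0.274 zyaw 2.785 q [ 0.17 -0.06  2.1  -0.    1.11 -2.62] down [-0.005 -0.003 -1.   ]
rv [-0.003  0.008 -0.005] dp [0.0015 0.0501 0.0012] rows>= 2.0
```

{"method": "jog_arm", "body": {
  "deltas": [
    [[-0.003, 0.008, -0.005], [0.0015, 0.02, 0.0012], 0.4],
    [[-0.003, 0.008, -0.005], [0.0015, 0.035, 0.0012], 0.4],
    [[-0.003, 0.008, -0.005], [0.0015, 0.045, 0.0012], 0.4],
    [[-0.003, 0.008, -0.005], [0.0015, 0.052, 0.0012], 0.4],
    [[-0.003, 0.008, -0.005], [0.0015, 0.056, 0.0012], 0.4],
    [[-0.003, 0.008, -0.005], [0.0015, 0.058, 0.0012], 0.4]
  ]
}}

```text
time: 5.25
eef_pos: [0.4478, 0.1797, 0.097]
tcp_rot: [-0.582, -0.401, 0.401, 0.583]
contact_force: [-0.5, 0.0, 0.2]
opening: 0.401
```

```bash
python3 - <<'E'
from h import *
d=snap('wrist','w6'); delta([.4477,.1797,.085],2.777)
cv2.imwrite('pics/w6c.png',cv2.resize(d['pixels'][150:290,170:340],None,fx=4,fy=4,interpolation=cv2.INTER_CUBIC))
E
```

```text
t 5.3 pos [0.4478 0.1797 0.097 ] F [ 0.1 -0.1 -0.1] M [-0.03 -0.01  0.02] op 0.398 zyaw 2.777 q [ 0.17  0.02  2.14  0.    0.98 -2.61] down [-0.     0.001 -1.   ]
rv [-0. -0.  0.] dp [0.     0.012  0.0001] rows>= 1.0
```

View pics/w6c.png

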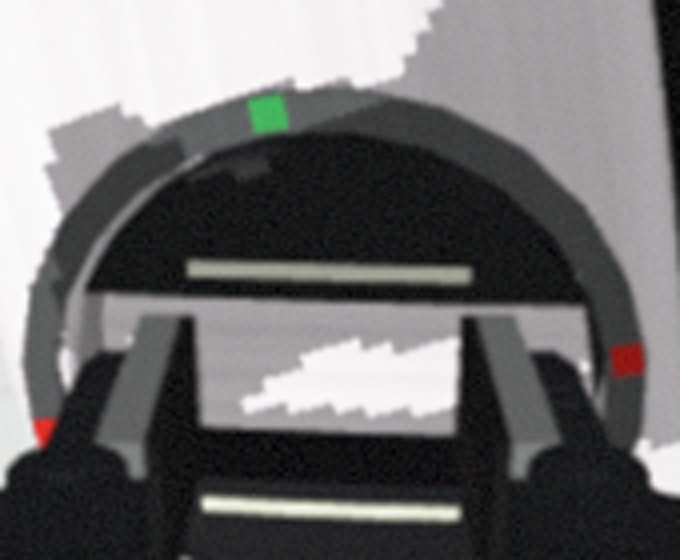

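```bash
python3 - <<'E'
from h import *
d=load('w6');M=R.from_quat(d['rot']).as_matrix()
f=lambda p,z:(M.T@(wpt(d,170+p[0]/4-.4,150+p[1]/4-.4,z)-d['pos'])).round(4)
print('walls',f((330,299),.1015),f((330,434),.1015),'lines',f((330,271),.1015),f((330,507),.1015))
for h in (0,.003,.005): print('tip',f((170,317),.097+h),f((495,317),.097+h))
for p,q in [((188,268),(472,275)),((202,503),(460,514))]: 
  a=f(p,.1015)-f(q,.1015);print(np.arctan2(a[0],-a[2]))
E
```

```text
walls [-0.0127 -0.0045  0.001 ] [ 0.0067 -0.0045  0.001 ] lines [-0.0165 -0.0045  0.001 ] [ 0.0182 -0.0045  0.0011]
tip [-0.0081 -0.     -0.02  ] [-0.0081  0.      0.0227]
tip [-0.0095 -0.003  -0.0195] [-0.0094 -0.003   0.0223]
tip [-0.0103 -0.005  -0.0192] [-0.0103 -0.005   0.0219]
-0.025346683251802275
-0.05094737533734422
```

{"method": "jog_arm", "body": {
  "deltas": [
    [[0, 0, 0], [-0.0006, 0.004, 0], 0.4],
    [[0, 0, 0], [-0.0006, 0.008, 0], 0.4],
    [[0, 0, 0], [-0.0006, 0.012, 0], 0.4],
    [[0, 0, 0], [-0.0006, 0.014, 0], 0.4]
  ]
}}

```text
time: 5.63
eef_pos: [0.4482, 0.1794, 0.0844]
tcp_rot: [-0.582, -0.401, 0.401, 0.583]
contact_force: [-3.4, -0.7, 9.4]
opening: 0.4
```

{"method": "jog_arm", "body": {
  "deltas": [
    [[0, 0, 0], [-0.001, 0.003, 0], 0.4],
    [[0, 0, 0], [-0.001, 0.005, 0], 0.4],
    [[0, 0, 0], [-0.0015, 0.007, 0], 0.4],
    [[0, 0, 0], [-0.0015, 0.008, 0], 0.4]
  ]
}}

```text
time: 5.97
eef_pos: [0.448, 0.1793, 0.0786]
tcp_rot: [-0.582, -0.401, 0.4, 0.584]
contact_force: [-6.1, 2.8, 11.5]
opening: 0.402
```

```bash
python3 - <<'E'
from h import *
state();d=snap('side','s7')
cv2.imwrite('pics/s7c.png',cv2.resize(d['pixels'][170:300,240:360],None,fx=4.6,fy=4.6,interpolation=cv2.INTER_CUBIC))
E
```

```text
t 5.97 pos [0.448  0.1793 0.0786] F [-6.1  2.8 11.5] M [ 0.48  0.96 -0.07] op 0.402 zyaw 2.775 q [ 0.17  0.05  2.15  0.    0.94 -2.61] down [-0.     0.004 -1.   ]
```

View pics/s7c.png

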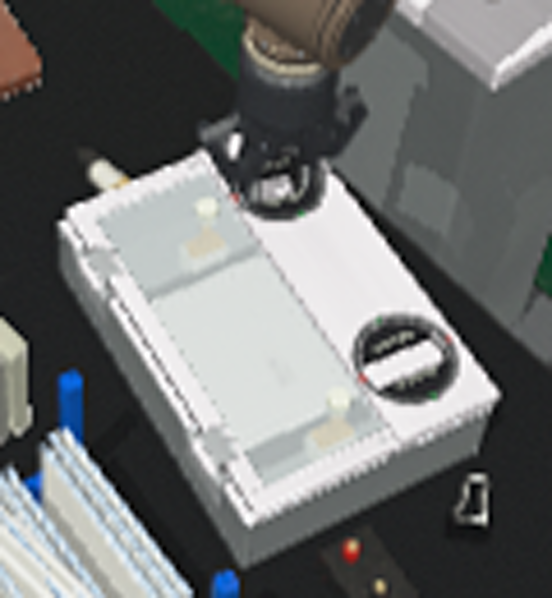

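The right fastener's slot holds the tips (280,185), and the lid is nearly flush. Next I press to the hard stop.

{"method": "jog_arm", "body": {
  "deltas": [
    [[0, 0, 0], [-0.0005, 0.003, 0.001], 0.4],
    [[0, 0, 0], [-0.0005, 0.005, 0.0015], 0.4],
    [[0, 0, 0], [-0.0005, 0.006, 0.0015], 0.4]
  ]
}}

```text
time: 6.27
eef_pos: [0.448, 0.1794, 0.0769]
tcp_rot: [-0.582, -0.402, 0.4, 0.583]
contact_force: [-11.5, -3.9, 29.1]
opening: 0.398
```

{"method": "jog_arm", "body": {
  "deltas": [
    [[0, 0.06, 0], [0, 0.0045, 0.0005], 0.4],
    [[0, 0.12, 0], [0, 0.0045, 0.0005], 0.4],
    [[0, 0.19, 0], [0, 0.0045, 0.0005], 0.4],
    [[0, 0.26, 0], [0, 0.0045, 0.0005], 0.4],
    [[0, 0.33, 0], [0, 0.0045, 0.0005], 0.4],
    [[0, 0.4, 0], [0, 0.0045, 0.0005], 0.4]
  ]
}}

```text
time: 6.77
eef_pos: [0.4482, 0.1785, 0.0769]
tcp_rot: [0.651, 0.276, -0.277, -0.65]
contact_force: [-11.4, -7.3, 26.6]
opening: 0.399
```

```bash
python3 - <<'E'
from h import *
state();d=snap('wrist','w8')
cv2.imwrite('pics/w8c.png',cv2.resize(d['pixels'][150:290,170:340],None,fx=4,fy=4,interpolation=cv2.INTER_CUBIC))
E
```

```text
t 6.77 pos [0.4482 0.1785 0.0769] F [-11.4  -7.3  26.6] M [-1.39  2.1   0.07] op 0.399 zyaw 2.375 q [ 0.17  0.05  2.15 -0.    0.94 -2.21] down [-0.002 -0.001 -1.   ]
```

View pics/w8c.png

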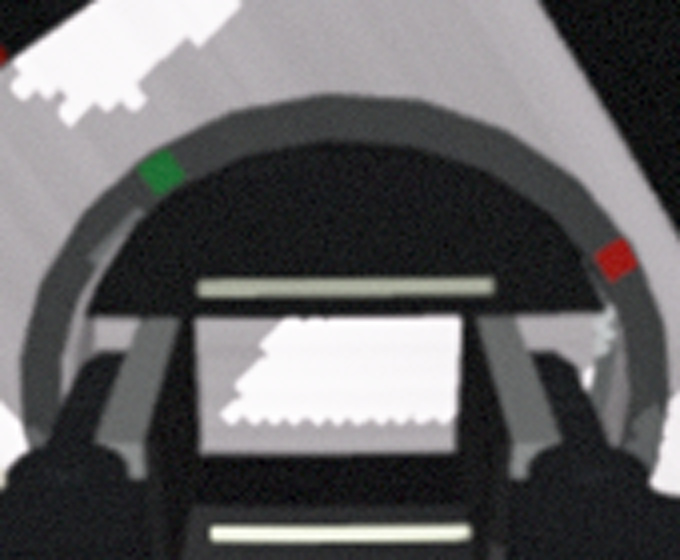

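{"method": "jog_arm", "body": {
  "deltas": [
    [[0, 0.07, 0], [-0.0007, 0.0045, 0.0003], 0.4],
    [[0, 0.14, 0], [-0.0007, 0.0048, 0.0003], 0.4],
    [[0, 0.21, 0], [-0.0007, 0.0048, 0.0003], 0.4],
    [[0, 0.28, 0], [-0.0007, 0.0048, 0.0003], 0.4],
    [[0, 0.35, 0], [-0.0007, 0.0048, 0.0003], 0.4],
    [[0, 0.42, 0], [-0.0007, 0.0048, 0.0003], 0.4],
    [[0, 0.49, 0], [-0.0007, 0.0048, 0.0003], 0.4]
  ]
}}

```text
time: 7.4
eef_pos: [0.4477, 0.1773, 0.0768]
tcp_rot: [0.7, 0.107, -0.111, -0.697]
contact_force: [-13.0, -7.3, 28.7]
opening: 0.398
```

```bash
python3 - <<'E'
from h import *
state()
E
```

```text
t 7.4 pos [0.4477 0.1773 0.0768] F [-13.   -7.3  28.7] M [-1.15  2.38  0.07] op 0.398 zyaw 1.881 q [ 0.17  0.05  2.15 -0.01  0.94 -1.71] down [-0.005 -0.005 -1.   ]
```

{"method": "jog_arm", "body": {
  "deltas": [
    [[0, 0.07, 0], [-0.0005, 0.0048, 0], 0.4],
    [[0, 0.14, 0], [-0.0005, 0.0048, 0], 0.4],
    [[0, 0.21, 0], [-0.0005, 0.0048, 0], 0.4],
    [[0, 0.28, 0], [-0.0005, 0.0048, 0], 0.4],
    [[0, 0.35, 0], [-0.0005, 0.0048, 0], 0.4],
    [[0, 0.42, 0], [-0.0005, 0.0048, 0], 0.4],
    [[0, 0.47, 0], [-0.0005, 0.0048, 0], 0.4],
    [[0, 0.5, 0], [-0.0005, 0.0048, 0], 0.4]
  ]
}}

```text
time: 8.07
eef_pos: [0.4469, 0.1764, 0.0768]
tcp_rot: [0.707, -0.071, 0.064, -0.701]
contact_force: [-15.3, -6.2, 31.2]
opening: 0.399
```

```bash
python3 - <<'E'
from h import *
state();d=snap('wrist','w9')
cv2.imwrite('pics/w9c.png',cv2.resize(d['pixels'][150:290,170:340],None,fx=4,fy=4,interpolation=cv2.INTER_CUBIC))
E
```

```text
t 8.07 pos [0.4469 0.1764 0.0768] F [-15.3  -6.2  31.2] M [-0.87  2.67  0.19] op 0.399 zyaw 1.381 q [ 0.17  0.06  2.15 -0.01  0.95 -1.21] down [-0.011 -0.008 -1.   ]
```

View pics/w9c.png

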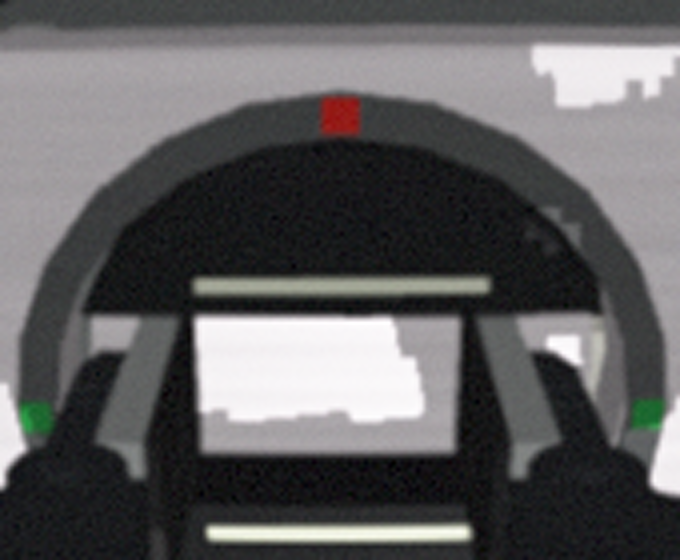

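The slot line at (340,285) now runs level with the green marks at (37,417) and (648,413). I'll nudge it to the stop and then lift off.

{"method": "jog_arm", "body": {
  "deltas": [
    [[0, 0.05, 0], [0, 0.004, 0], 0.4],
    [[0, 0.08, 0], [0, 0.004, 0], 0.4],
    [[0, 0.08, 0], [0, 0.004, 0], 0.4]
  ]
}}

```text
time: 8.37
eef_pos: [0.4458, 0.1774, 0.0769]
tcp_rot: [0.704, -0.101, 0.09, -0.697]
contact_force: [-15.0, 0.0, 26.6]
opening: 0.403
```

```bash
python3 - <<'E'
from h import *
state()
E
```

```text
t 8.37 pos [0.4458 0.1774 0.0769] F [-15.    0.   26.6] M [0.25 2.49 0.34] op 0.403 zyaw 1.301 q [ 0.17  0.06  2.15 -0.01  0.95 -1.13] down [-0.016 -0.008 -1.   ]
```

{"method": "jog_arm", "body": {
  "deltas": [
    [[0, -0.06, 0], [0, 0, 0], 0.4],
    [[0, -0.06, 0], [0, -0.005, 0], 0.4],
    [[0, -0.06, 0], [0, -0.015, 0], 0.4],
    [[0, -0.06, 0], [0, -0.03, 0], 0.4],
    [[0, -0.06, 0], [0, -0.06, 0], 0.4],
    [[0, -0.06, 0], [0, -0.08, 0], 0.4],
    [[0, -0.06, 0], [0, -0.08, 0], 0.4]
  ]
}}

```text
time: 8.95
eef_pos: [0.4504, 0.1785, 0.1622]
tcp_rot: [0.705, -0.077, 0.072, -0.701]
contact_force: [1.3, 0.4, 0.2]
opening: 0.402
```

```bash
python3 - <<'E'
from h import *
state();d=snap('wrist','w10')
cv2.imwrite('pics/w10c.png',d['pixels'])
delta([.481,.3625,.155],2.88)
E
```

```text
t 8.95 pos [0.4504 0.1785 0.1622] F [1.3 0.4 0.2] M [-0.01 -0.05  0.03] op 0.402 zyaw 1.36 q [ 0.17 -0.07  2.09 -0.01  1.12 -1.19] down [-0.007 -0.006 -1.   ]
t 9.0 pos [0.4491 0.1783 0.1598] F [-0.5 -0.   0.1] M [ 0.03  0.   -0.  ] op 0.397 zyaw 1.36 q [ 0.17 -0.06  2.1  -0.01  1.12 -1.19] down [-0.01  -0.006 -1.   ]
rv [ 0.    -1.52  -0.013] dp [-0.0074  0.0033  0.1869] rows>= 13.0
```

View pics/w10c.png

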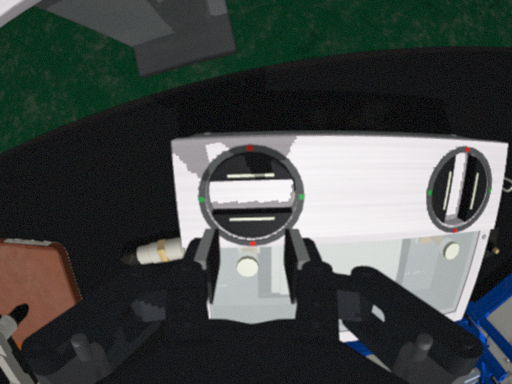

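Right is locked: its slot at (250,190) lies along the green marks. Moving on to the left.

{"method": "jog_arm", "body": {
  "deltas": [
    [[0, -0.12, 0], [0, 0, 0.02], 0.4],
    [[0, -0.24, 0], [-0.003, 0, 0.05], 0.4],
    [[0, -0.36, 0], [-0.006, 0, 0.08], 0.4],
    [[0, -0.48, 0], [-0.007, 0, 0.11], 0.4],
    [[0, -0.6, 0], [-0.007, 0, 0.14], 0.4],
    [[0, -0.72, 0], [-0.007, 0, 0.17], 0.4],
    [[0, -0.84, 0], [-0.007, 0, 0.187], 0.4],
    [[0, -0.96, 0], [-0.007, 0, 0.187], 0.4],
    [[0, -1.08, 0], [-0.007, 0, 0.187], 0.4],
    [[0, -1.2, 0], [-0.007, 0, 0.187], 0.4]
  ]
}}

```text
time: 9.83
eef_pos: [0.4805, 0.3626, 0.1561]
tcp_rot: [0.622, 0.332, -0.343, -0.621]
contact_force: [0.3, 0.4, 0.2]
opening: 0.4
```

```bash
python3 - <<'E'
from h import *
delta([.4813,.3625,.15],2.90)
E
```

```text
t 9.83 pos [0.4805 0.3626 0.1561] F [0.3 0.4 0.2] M [0.02 0.01 0.06] op 0.4 zyaw 2.565 q [ 0.48  0.21  1.82 -0.    1.13 -2.09] down [-0.013 -0.008 -1.   ]
rv [-0.009 -0.334 -0.013] dp [ 0.0005  0.0061 -0.0008] rows>= 3.0
```

{"method": "jog_arm", "body": {
  "deltas": [
    [[-0.005, -0.12, -0.005], [0.0005, 0.002, -0.0008], 0.4],
    [[-0.009, -0.24, -0.013], [0.0005, 0.004, -0.0008], 0.4],
    [[-0.009, -0.334, -0.013], [0.0005, 0.006, -0.0008], 0.4],
    [[-0.009, -0.334, -0.013], [0.0005, 0.006, -0.0008], 0.4],
    [[-0.009, -0.334, -0.013], [0.0005, 0.006, -0.0008], 0.4],
    [[-0.009, -0.334, -0.013], [0.0005, 0.006, -0.0008], 0.4]
  ]
}}

```text
time: 10.33
eef_pos: [0.481, 0.3622, 0.1493]
tcp_rot: [-0.557, -0.435, 0.436, 0.557]
contact_force: [-0.3, 0.1, 0.1]
opening: 0.4
```

```bash
python3 - <<'E'
from h import *
state();d=snap('wrist','w11');
cv2.imwrite('pics/w11c.png',cv2.resize(d['pixels'][150:275,180:330],None,fx=5,fy=5,interpolation=cv2.INTER_CUBIC))
E
```

```text
t 10.33 pos [0.481  0.3622 0.1493] F [-0.3  0.1  0.1] M [-0.04  0.04 -0.04] op 0.4 zyaw 2.897 q [ 0.48  0.21  1.83  0.    1.11 -2.42] down [-0.001 -0.    -1.   ]
```

View pics/w11c.png

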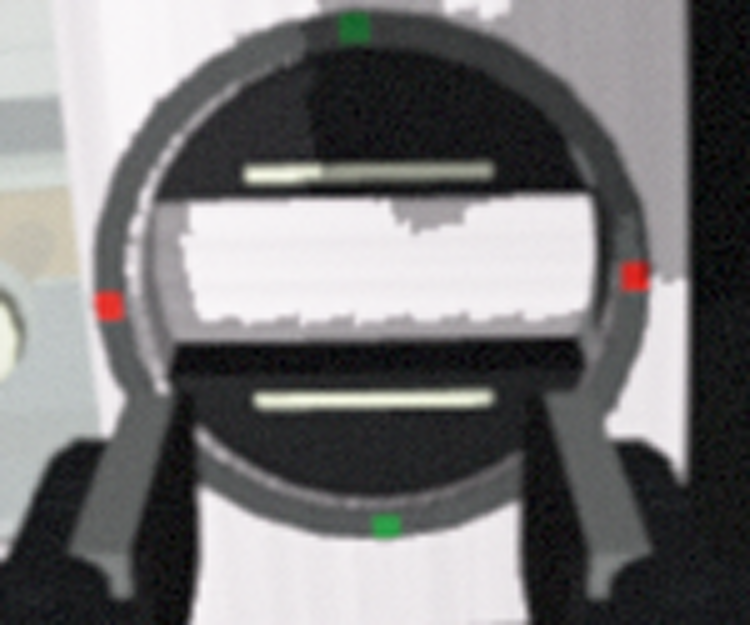

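```bash
python3 - <<'E'
from h import *
d=load('w11');M=R.from_quat(d['rot']).as_matrix()
f=lambda p,z=.0935:M.T@(wpt(d,180+p[0]/5-.4,150+p[1]/5-.4,z)-d['pos'])
P=[f(p) for p in [(355,28),(387,526),(110,306),(635,276)]]
print((P[0]+P[1])/2,(P[2]+P[3])/2,np.linalg.norm(P[0]-P[1]),np.linalg.norm(P[2]-P[3]))
for p,q in [((245,175),(493,170)),((255,401),(493,397))]:
  a=f(p)-f(q);print(np.arctan2(a[0],-a[2]),(f(p)+f(q))/2)
a=P[2]-P[3];print(np.arctan2(a[0],-a[2]))
E
```

```text
[-0.00010266  0.05577942  0.00245879] [-4.21697350e-05  5.57793900e-02  2.46715635e-03] 0.07534781398047435 0.07519243282646983
0.021036458755937112 [-0.01752501  0.05579118  0.00199965]
0.017413470115478717 [0.01654423 0.05576811 0.00280734]
0.06021698185189741
```

{"method": "jog_arm", "body": {
  "deltas": [
    [[0, 0, 0], [-0.001, 0.02, 0.0013], 0.4],
    [[0, 0, 0], [-0.001, 0.038, 0.0013], 0.4],
    [[0, 0, 0], [-0.001, 0.048, 0.0013], 0.4],
    [[0, 0, 0], [-0.001, 0.055, 0.0013], 0.4],
    [[0, 0, 0], [-0.001, 0.059, 0.0013], 0.4],
    [[0, 0, 0], [-0.001, 0.059, 0.0013], 0.4]
  ]
}}

```text
time: 10.88
eef_pos: [0.4794, 0.3616, 0.0899]
tcp_rot: [-0.557, -0.435, 0.436, 0.557]
contact_force: [-0.3, 0.0, 0.4]
opening: 0.405
```

```bash
python3 - <<'E'
from h import *
state();d=snap('wrist','w12');
cv2.imwrite('pics/w12c.png',cv2.resize(d['pixels'][150:290,170:340],None,fx=4,fy=4,interpolation=cv2.INTER_CUBIC))
E
```

```text
t 10.88 pos [0.4794 0.3616 0.0899] F [-0.3  0.   0.4] M [-0.02 -0.04  0.02] op 0.405 zyaw 2.897 q [ 0.48  0.28  1.86  0.    1.   -2.42] down [-0.002 -0.001 -1.   ]
```

View pics/w12c.png

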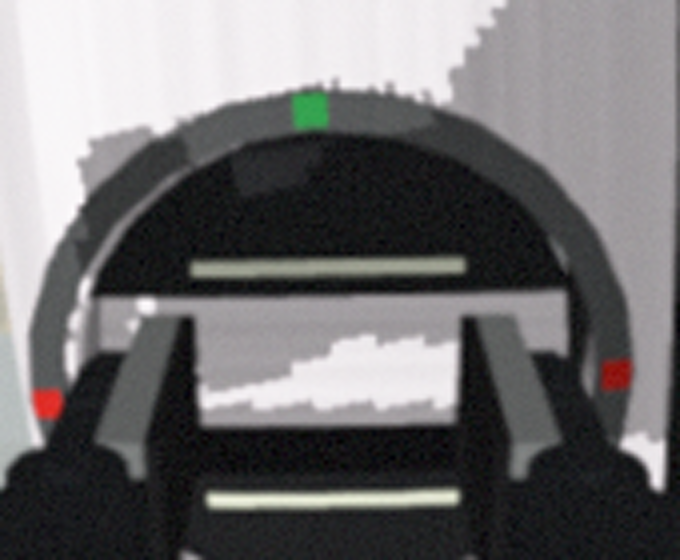

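The tips sit in the slot mouth, with the slot wall at row 293 and the tips at row 317, much as on the right. I'll lower and press.

{"method": "jog_arm", "body": {
  "deltas": [
    [[0, 0, 0], [-0.0008, 0.005, 0], 0.4],
    [[0, 0, 0], [-0.0008, 0.009, 0], 0.4],
    [[0, 0, 0], [-0.0008, 0.012, 0], 0.4],
    [[0, 0, 0], [-0.0008, 0.015, 0], 0.4],
    [[0, 0, 0], [-0.0008, 0.017, 0], 0.4]
  ]
}}

```text
time: 11.35
eef_pos: [0.4801, 0.3612, 0.077]
tcp_rot: [0.557, 0.435, -0.436, -0.557]
contact_force: [-8.4, -5.0, 22.0]
opening: 0.4
```

```bash
python3 - <<'E'
from h import *
state()
E
```

```text
t 11.35 pos [0.4801 0.3612 0.077 ] F [-8.4 -5.  22. ] M [-0.87  1.43  0.02] op 0.4 zyaw 2.898 q [ 0.48  0.3   1.87 -0.    0.98 -2.42] down [-0.001 -0.001 -1.   ]
```

Flush at z 0.077, the same as on the right. Now I turn it.

{"method": "jog_arm", "body": {
  "deltas": [
    [[0, 0.06, 0], [0, 0.0045, 0.0005], 0.4],
    [[0, 0.12, 0], [0, 0.0048, 0.0005], 0.4],
    [[0, 0.19, 0], [0, 0.0048, 0.0005], 0.4],
    [[0, 0.26, 0], [0, 0.0048, 0.0005], 0.4],
    [[0, 0.33, 0], [0, 0.0048, 0.0005], 0.4],
    [[0, 0.4, 0], [0, 0.0048, 0.0005], 0.4],
    [[0, 0.47, 0], [0, 0.0048, 0.0005], 0.4]
  ]
}}

```text
time: 11.93
eef_pos: [0.4799, 0.3609, 0.077]
tcp_rot: [0.644, 0.292, -0.294, -0.643]
contact_force: [-8.9, -7.1, 20.6]
opening: 0.405
```

```bash
python3 - <<'E'
from h import *
state()
E
```

```text
t 11.93 pos [0.4799 0.3609 0.077 ] F [-8.9 -7.1 20.6] M [-1.27  1.62  0.06] op 0.405 zyaw 2.426 q [ 0.48  0.3   1.87 -0.    0.98 -1.95] down [-0.003 -0.004 -1.   ]
```

{"method": "jog_arm", "body": {
  "deltas": [
    [[0, 0.07, 0], [-0.0007, 0.005, 0.0003], 0.4],
    [[0, 0.14, 0], [-0.0007, 0.0058, 0.0003], 0.4],
    [[0, 0.21, 0], [-0.0007, 0.0058, 0.0003], 0.4],
    [[0, 0.28, 0], [-0.0007, 0.0058, 0.0003], 0.4],
    [[0, 0.35, 0], [-0.0007, 0.0058, 0.0003], 0.4],
    [[0, 0.42, 0], [-0.0007, 0.0058, 0.0003], 0.4],
    [[0, 0.49, 0], [-0.0007, 0.0058, 0.0003], 0.4]
  ]
}}

```text
time: 12.52
eef_pos: [0.4794, 0.3606, 0.0769]
tcp_rot: [0.697, 0.126, -0.129, -0.694]
contact_force: [-11.0, -7.9, 25.2]
opening: 0.396
```

```bash
python3 - <<'E'
from h import *
state()
E
```

```text
t 12.52 pos [0.4794 0.3606 0.0769] F [-11.   -7.9  25.2] M [-1.19  1.95  0.04] op 0.396 zyaw 1.933 q [ 0.48  0.3   1.87 -0.    0.98 -1.45] down [-0.004 -0.006 -1.   ]
```

{"method": "jog_arm", "body": {
  "deltas": [
    [[0, 0.07, 0], [-0.0005, 0.0048, 0], 0.4],
    [[0, 0.14, 0], [-0.0005, 0.0048, 0], 0.4],
    [[0, 0.21, 0], [-0.0005, 0.0048, 0], 0.4],
    [[0, 0.28, 0], [-0.0005, 0.0048, 0], 0.4],
    [[0, 0.35, 0], [-0.0005, 0.0048, 0], 0.4],
    [[0, 0.42, 0], [-0.0005, 0.0048, 0], 0.4],
    [[0, 0.49, 0], [-0.0005, 0.0048, 0], 0.4],
    [[0, 0.55, 0], [-0.0005, 0.0048, 0], 0.4],
    [[0, 0.61, 0], [-0.0005, 0.0048, 0], 0.4],
    [[0, 0.63, 0], [-0.0005, 0.0048, 0], 0.4]
  ]
}}

```text
time: 13.35
eef_pos: [0.4794, 0.3613, 0.077]
tcp_rot: [0.703, -0.096, 0.093, -0.699]
contact_force: [-8.2, -3.5, 20.1]
opening: 0.398
```

```bash
python3 - <<'E'
from h import *
state()
E
```

```text
t 13.35 pos [0.4794 0.3613 0.077 ] F [-8.2 -3.5 20.1] M [-0.38  1.47  0.37] op 0.398 zyaw 1.303 q [ 0.48  0.3   1.87 -0.    0.98 -0.82] down [-0.004 -0.005 -1.   ]
```

{"method": "jog_arm", "body": {
  "deltas": [
    [[0, -0.06, 0], [0, 0, 0], 0.4],
    [[0, -0.06, 0], [0, -0.005, 0], 0.4],
    [[0, -0.06, 0], [0, -0.015, 0], 0.4],
    [[0, -0.06, 0], [0, -0.03, 0], 0.4],
    [[0, -0.06, 0], [0, -0.06, 0], 0.4],
    [[0, -0.06, 0], [0, -0.1, 0], 0.4],
    [[0, -0.06, 0], [-0.02, -0.13, -0.04], 0.4],
    [[0, -0.06, 0], [-0.03, -0.15, -0.08], 0.4],
    [[0, -0.06, 0], [-0.03, -0.15, -0.08], 0.4],
    [[0, -0.06, 0], [-0.03, -0.15, -0.08], 0.4]
  ]
}}

```text
time: 14.18
eef_pos: [0.4298, 0.2917, 0.2306]
tcp_rot: [0.704, -0.074, 0.075, -0.702]
contact_force: [0.4, 0.8, 0.4]
opening: 0.397
```

```bash
python3 - <<'E'
from h import *
state();d=snap('wrist','w13');s=snap('side','s13')
cv2.imwrite('pics/s13c.png',cv2.resize(s['pixels'][170:300,240:360],None,fx=4.6,fy=4.6,interpolation=cv2.INTER_CUBIC))
E
```

```text
t 14.18 pos [0.4298 0.2917 0.2306] F [0.4 0.8 0.4] M [0.04 0.01 0.01] op 0.397 zyaw 1.36 q [ 0.4  -0.06  1.95 -0.    1.25 -0.96] down [ 0.    -0.003 -1.   ]
```

View pics/w13.png

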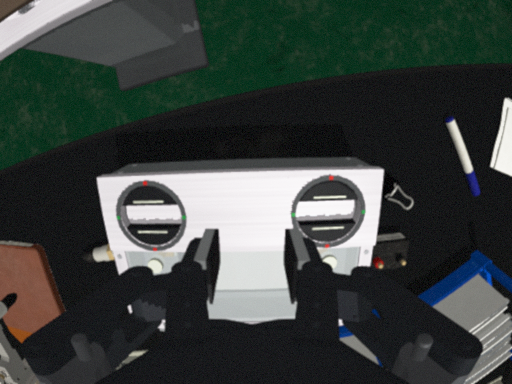

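View pics/s13c.png

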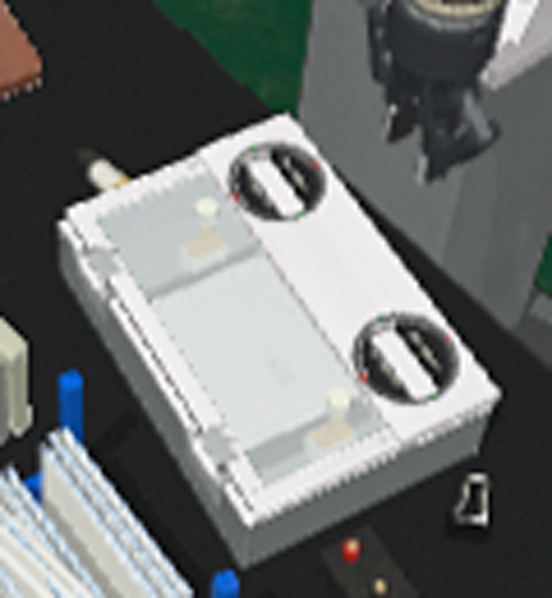

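Both slots, at (152,211) and (328,208) in the wrist view, lie along their green marks. The lid is flush and the gripper is clear.

{"method": "jog_arm", "body": {
  "deltas": [
    [[0, 0, 0], [0, 0, 0], 0.4],
    [[0, 0, 0], [0, 0, 0], 0.4]
  ]
}}

```text
time: 14.45
eef_pos: [0.4301, 0.2933, 0.2266]
tcp_rot: [0.705, -0.076, 0.073, -0.701]
contact_force: [0.4, -0.5, 0.3]
opening: 0.399
```

```bash
python3 - <<'E'
from h import *
state(); print(ctrl.sign_off())
E
```

```text
t 14.45 pos [0.4301 0.2933 0.2266] F [ 0.4 -0.5  0.3] M [ 0.01 -0.01 -0.02] op 0.399 zyaw 1.361 q [ 0.4  -0.05  1.95 -0.    1.24 -0.96] down [-0.005 -0.005 -1.   ]
the job is handed in; nothing more can be done
None
```

The lid is shut and both fasteners are locked. I handed the job in at 14.5 s of the 64 s allowed; it reports no verdict.

- **How it went:** I pushed the lid down with shut fingertips. At the right fastener and then the left, I set the partly opened tips in the slot, pressed the lid flush (about 20–31 N down) and turned clockwise until the torque rose at the stop (about 0.35 N m).
- **Last checks:** The last wrist and side pictures show both slots along their green marks and the lid flush by itself. The gripper is clear with about zero contact force. The clip, resistor block, probe and marker look unmoved by eye. I did not check the tweezers or the second clip, but the arm never went near them.
- **Disagreement:** My camera measurements of the fastener centres differed by 2–4 mm, and the slot angle by about 0.05 rad, between wrist views. I used values in between, and the tips went in without jamming.

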